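# Press a bottle guide into the fence corner of a filling station

### The job

Slide the clamp's jaw open, then lift the aluminium L-shaped guide bracket out of the clamp and bring it to the filling station's white plate, between the two stop blocks, with its upright leg towards the fence. Press it diagonally, downwards and towards the fence at once, so that its leg is flush against the fence and its foot lies flat on the plate, and finish while holding it firmly there: the program ends with the push kept up. Leave the bottles and other loose things around where they are.

Things in the scene. Friction and masses are not known exactly. Their poses are not given: they have to be found in the camera images.
- clamp: Steel clamp bolted down, on the left or the right, yaw up to 0.35 rad. Base 10 mm thick, x -130 to +60 mm, 110 mm wide; its top is the bed under the bracket's foot. Origin on the table below the middle of that foot, z up. A fixed jaw, 22 mm tall above the bed, stands at x +31 to +55 mm behind the bracket's leg; the sliding jaw is on the -x side (towards the robot).
- jaw (a joint): Opening of the sliding jaw, m: 0 closed, 0.06 fully open; starts at 0 to 0.008. Slides along the clamp's -x with 4 N of friction plus some damping and stays where left. White plastic, 110 mm wide, top 33 mm above the table; at 0 its lip hangs 18 mm over the edge of the bracket's foot, so the bracket can be lifted only once the jaw is well open (over 30 mm).
- jaw_grip (a point): Point on the axis of the upright black round handle that stands on the sliding jaw, 66 mm above the table; the handle is 22 mm in diameter and reaches from 44 to 88 mm above the table. Moves with the jaw; axes parallel to the clamp's.
- bracket: Loose aluminium L-shaped guide bracket, 0.25 to 0.46 kg, 100 mm long along y. Foot x -30 to +30 mm, 10 mm thick. Upright leg 10 mm thick, x +20 to +30 mm, over the full length, top 65 mm above the underside. Origin: middle of the foot's underside, z up. It starts on the clamp's bed, axes parallel to the clamp's, leg away from the sliding jaw.
- bracket_leg_top (a point): Middle of the top edge of the bracket's leg (x = +25 mm, z = +65 mm in the bracket's frame).
- station: Filling station bolted down, on the other side from the clamp, yaw up to 0.35 rad: white plate, steel fence, two steel stop blocks. Origin on the table; z up, x towards the fence (away from the robot), y along it. Stop blocks: top 38 mm above the table, x +10 to +50 mm, y 70 to 90 mm on either side (140 mm clear between them).
- plate: The station's white plastic plate, 8 mm thick (top 8 mm above the table), x from -95 to +70 mm and y from -95 to +95 mm in the station's frame. Its origin and axes are the station's.
- fence: The station's upright steel fence bar, 12 mm thick, 190 mm long, top 68 mm above the table; its flat inner face (towards the robot) is at x = +50 mm in the station's frame. Its origin and axes are the station's.
- seat (a point): Where the bracket's origin is when it sits flush against the fence, flat on the plate and midway between the stop blocks: station frame x = +20 mm, y = 0, z = +8 mm; axes are the station's. The bracket's x then points along the station's x.
- bottle_small: Bystander: amber bottle, 50 mm diameter, 85 mm tall, between clamp and station. Origin at its underside.
- bottle_left: Bystander: amber bottle, 62 mm diameter, 120 mm tall, at the left. Origin at its underside.
- bottle_right: Bystander: amber bottle, 62 mm diameter, 120 mm tall, at the right. Origin at its underside.
- wrench: Bystander: wrench, 150 mm long, lying beyond the work area.
- cap_jar: Bystander: white jar, 68 mm diameter, 70 mm tall, beyond the work area. Origin at its underside.
- bottle_lid: Bystander: brass lid disc, 42 mm diameter, 12 mm tall, lying on the table. Origin at its underside.
- funnel: Bystander: steel funnel standing mouth down, 84 mm diameter, 75 mm tall. Origin at its underside.
There are look-alikes about, which are no part of the job. Leave any red look-alike of the clamp alone.

How it is judged (in metres and radians):
On the way, in this order (a step that is already met when the one before it is completed fails the run):
1. the jaw is slid open (30 mm or more) with the bracket still down in the clamp (value of joint jaw above 0.03 m and z of bracket in the frame of clamp below 0.016 m), for 0.2 s.
2. the bracket is lifted clear of the clamp, carried by the robot (z of bracket in the frame of clamp above 0.05 m and contact force between bracket and the fingers above 1 N), for 0.2 s.
At the end, for the whole second after the job is handed in: Bracket between the stop blocks, upright leg on the fence (4 mm, 0.035 rad), flat on the plate (3 mm, 0.035 rad), still, pressed by the fingers with over 4 N so that it bears on the fence with over 3 N and on the plate with over 7 N (it weighs 2.4 to 4.5 N) (x of bracket in the frame of seat between -0.004 and 0.004 m and y of bracket in the frame of seat between -0.022 and 0.022 m and z of bracket in the frame of seat between -0.003 and 0.003 m and angle between the y axis of bracket and the y axis of station, either way round below 0.035 rad and angle between bracket's own z axis and vertical below 0.035 rad and contact force between bracket and fence above 3 N and contact force between bracket and plate above 7 N and contact force between bracket and the fingers above 4 N and x of bracket_leg_top in the frame of seat above 0 m and linear speed of bracket below 0.02 m/s); the arm keeps its last pose, push and grip.
It fails at once if a bystander is moved by more than 30 mm (distance of any of bottle_small, bottle_left, bottle_right, wrench, cap_jar, bottle_lid, funnel from where it was at the start of the episode above 0.03 m).
It also fails if it takes over 72 s, if anything falls off the work surface, if the arm or the gripper's body presses on something with over 40 N, if the wrist force passes 120 N, or if a joint passes its speed limit or range.

### The arm

A 6-joint arm with a two-finger parallel gripper is mounted at the origin on the work surface. World frame = base frame: x ahead of the robot, y to its left, z up, the work surface at z = 0. Lengths are in m, angles in degrees, forces in N, time in s.
With the tool pointing down it reaches from about 0.275 to 0.75 m from the base axis. Payload 10.2 kg.
Tool frame: the origin (TCP) lies at the very end of the fingers, on their centre line; the grasp point (between the pads) lies 19 mm behind it; z points along the fingers, y is the direction in which the jaws open and shut (so a half turn about z gives the same grasp; the last joint's range is limited). The gripper opens to 88 mm and grips with 3 to 60 N. Pads are 18 mm wide; open, the fingers measure 123 mm over their backs; the gripper's body (75 mm by 187 mm) begins 45 mm behind the grasp point.
Start: joints at [52.403, 17.928, 85.812, -0, 76.261, -12.8], TCP at [0.22, 0.477, 0.239] pointing down, gripper open.
Joint ranges: [-168.41, 168.41], [-55.51, 124.54], [10.69, 146.95], [-70.63, 250.63], [1, 178], [-165.06, 165.06]. Speed limits (degrees/s): [136.94, 136.94, 172.46, 180, 180, 180].

### API

Orientations are given as a 3x3 rotation matrix whose columns are the frame's x, y, z axes.
In Python, from bench import ctrl gives the robot as it stands. The module is installed in compiled form; this text tells all that it offers.
- The arm moves only by the tool send_rows, never from a script. Its argument "targets" is a list of rows, each an object with "dr": the turn, a rotation vector about the tool's x, y, z in rad, a list of three; "delta_pos": the shift along the tool's x, y, z in units of 25 mm (1.0 is 25 mm), a list of three; "hand": the opening in per cent of the stroke, from 0 (shut) to 100 (fully open). In form: [{"dr": [rx, ry, rz], "delta_pos": [tx, ty, tz], "hand": hand}, ...]. A call has exactly 10 rows; each row is the pose to reach, as a shift and turn from the pose measured when the call began, along the tool's axes at that moment; what a row does not reach only later rows make up. A row lasts 1/10 s, in which the tool goes at most 50 mm and 8.59 degrees, less where a joint would pass 70% of its speed; a pose out of reach is approached as far as the arm can. A call with a gripper value outside its range is refused whole. The fingers move at their own pace and stop on an object; "grip_force" is the grip in N (left out, the last holds). Time passes only in rows, so rows that repeat a pose let the fingers close, or fill a call up. It gives the time, the measured TCP pose, the force and the opening at its end, in the units of the state.
- ctrl.read_state(): the state, without advancing time (a new reading comes with each control period).
- ctrl.get_image(name): name is "side" or "top" or "wrist"; returns the picture (480x640x3 uint8, red, green, blue); there is no depth.
- ctrl.calibration(name): a dict with "fov_y" (degrees; the focal length in pixels is half the picture's height over the tangent of half this angle, whatever the lens; pixels are square), "cx", "cy" (the principal point, pixels), "position" and "orientation" of the camera in the world; the wrist camera has in their place "tool_from_camera" (4x4, takes a point from camera to tool coordinates, whose origin is the TCP and whose axes are the flange's). Camera axes: x right, y down, z forward; pixel columns grow to the right and rows downward; lengths in m; the calibration is good to about 2 mm. The wrist camera is an equidistant fisheye: a pixel r from the principal point sees the ray r / f radians off the axis. A picture is of the moment at which its call begins: read the wrist's pose just before it. calibration takes no time and is no camera call.
- ctrl.close_job(): hands the job in, once; it reports no verdict.
The state is a dict: "time": time; "joints": joint angles; "joint_vel": joint speeds; "effort": joint torques, N m; "ee_pos": TCP position; "orientation": TCP orientation; "force": force on the tool from outside, world axes, zero at the start; "torque": the same for the moment, N m; "grip_width": finger opening in m.
Only numpy, scipy, OpenCV 4.12 (cv2) and the standard library are available. Lean on these libraries where they do the work, as an engineer would, in place of code of your own. Each camera call takes 0.05 s, during which the arm holds its last target. There are 200 camera calls.

## Working session

There is one attempt and no reset: what is moved stays moved. The work goes in short steps, Python scripts to look and compute and a tool call to move; the robot and the scene stay as the last step left them, time stands still between calls to the robot, and variables do not carry over. Pictures are saved under pics/ and viewed, about 8 in all and at most 12, crops included, and the job is handed in when it is done.

Besides the shell and the picture viewer there is one more tool, called after "Request:" by a JSON object that holds its "api" and its "payload", one argument or row to a line. send_rows: Moves the arm, as the interface text tells. Its arguments: {"type":"object","properties":{"targets":{"type":"array"},"grip_force":{"type":"number"}},"required":["targets"]}

```bash
mkdir -p pics; python3 - <<'E'
from bench import ctrl
import cv2
print(ctrl.read_state())
for n in("top","side"):
    c=ctrl.calibration(n);print(n,c)
    cv2.imwrite(f"pics/{n}0.png",ctrl.get_image(n)[:,:,::-1])
print(ctrl.calibration("wrist"))
E
```

```text
{'time': 0.0, 'joints': array([ 5.24035800e+01,  1.79585218e+01,  8.58529166e+01, -2.39333504e-03,
        7.62626780e+01, -1.27993790e+01]), 'joint_vel': array([ 0.0232478 , -0.03627679, -0.01668968, -0.05916532, -0.0790431 ,
        0.04696257]), 'effort': array([ 2.11819574e-04, -4.02220666e+01, -2.52270162e+01,  6.93947403e-02,
        3.52525699e-02, -4.18214881e-05]), 'ee_pos': array([0.22004697, 0.47638311, 0.2381765 ]), 'orientation': array([[-9.07803217e-01,  4.19395691e-01, -7.57053795e-04],
       [ 4.19396301e-01,  9.07802644e-01, -1.04969019e-03],
       [ 2.47019895e-04, -1.27041769e-03, -9.99999163e-01]]), 'force': array([-0.06477655,  0.53135698, -0.50962999]), 'torque': array([-0.00317233, -0.04530239, -0.02683472]), 'grip_width': 0.08799482112380033}
top {'fov_y': 54.70010589586262, 'cx': 313.5969939182935, 'cy': 243.78353368681397, 'position': array([ 0.42728908, -0.01659545,  1.17086927]), 'orientation': array([[ 0.0012733 , -0.98916075,  0.14683114],
       [-0.99975502,  0.00198532,  0.02204428],
       [-0.02209684, -0.14682324, -0.9889159 ]])}
side {'fov_y': 55.601779368768206, 'cx': 318.00716202681355, 'cy': 236.49977222928362, 'position': array([ 0.29644831, -0.6557427 ,  0.86612203]), 'orientation': array([[ 0.91271933, -0.30510888,  0.27175726],
       [-0.40858016, -0.67767112,  0.61141157],
       [-0.00238505, -0.66908178, -0.74318496]])}
{'fov_y': 65.70646984690485, 'cx': 327.2238253993829, 'cy': 233.98651128973805, 'tool_from_camera': array([[-1.06828335e-03, -9.54337784e-01, -2.98727724e-01,
         7.79604155e-02],
       [ 9.99999248e-01, -1.19960348e-03,  2.56234606e-04,
        -7.99595525e-04],
       [-6.02889183e-04, -2.98727225e-01,  9.54338347e-01,
        -1.46549740e-01],
       [ 0.00000000e+00,  0.00000000e+00,  0.00000000e+00,
         1.00000000e+00]])}
```

View pics/top0.png

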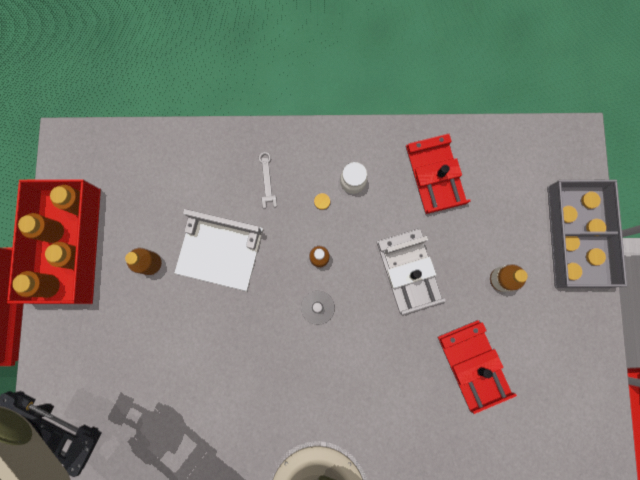

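The top view shows the station on the left (plate around 218,255) and the steel clamp on the right (around 410,270, handle at 416,274). I'll enlarge both.

```bash
cat > h.py <<'E'
import numpy as np
from bench import ctrl
def pix(n,p):
    c=ctrl.calibration(n);f=240/np.tan(np.radians(c['fov_y']/2))
    q=(np.atleast_2d(p)-c['position'])@c['orientation']
    return np.c_[c['cx']+f*q[:,0]/q[:,2],c['cy']+f*q[:,1]/q[:,2]]
def world(n,u,v,z):
    c=ctrl.calibration(n);f=240/np.tan(np.radians(c['fov_y']/2))
    d=c['orientation']@np.array([(u-c['cx'])/f,(v-c['cy'])/f,1]);P=c['position']
    return P+d*(z-P[2])/d[2]
E
python3 - <<'E'
import cv2,numpy as np
a=cv2.imread('pics/top0.png')
f=lambda x,y,w,h,s:cv2.resize(a[y:y+h,x:x+w],None,fx=s,fy=s,interpolation=cv2.INTER_CUBIC)
cv2.imwrite('pics/crop1.png',np.hstack([f(170,200,100,100,4),f(365,220,100,100,4)]))
E
```

```text
(no output)
```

View pics/crop1.png

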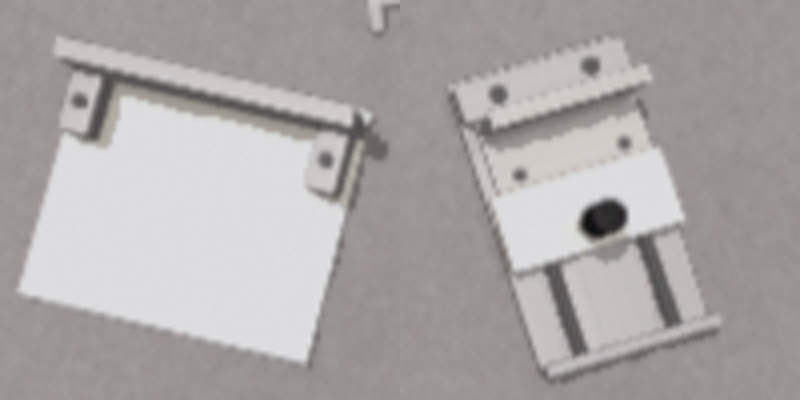

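View pics/side0.png

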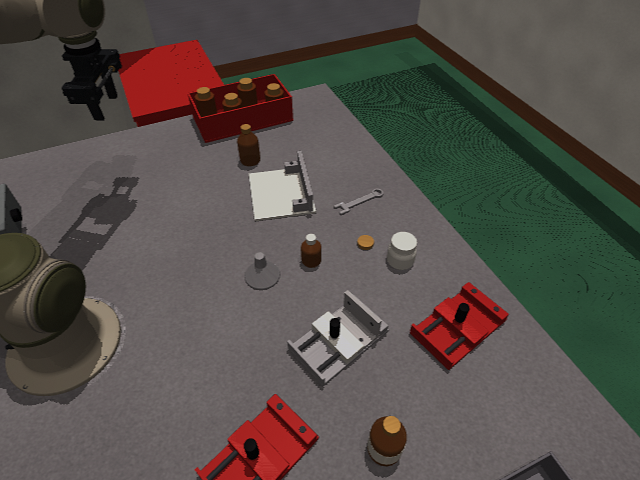

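The crops give the plate's near corners at (174.5,273) and (247,290.8). The jaw's top corners are at (389.3,269.3), (430,257), (436.3,274.5) and (393.8,288). The leg's top edge runs from about (387,252.3) to (427.5,238). The side view matches this layout.

```bash
python3 - <<'E'
from h import *
np.set_printoptions(precision=4,suppress=True)
C=lambda u,v,z,ox,oy:world('top',u/4+ox,v/4+oy,z)
S=lambda u,v,z:C(u,v,z,170,200)
K=lambda u,v,z:C(u-400,v,z,365,220)
print('plate near',S(18,292,.008),S(308,363,.008)); a,b=S(18,292,.008),S(308,363,.008)
d=(a-b)/np.linalg.norm(a-b); print(np.linalg.norm(a-b)); yaw=np.arctan2(-d[0],d[1]);print('yaw',yaw)
x=np.array([np.cos(yaw),np.sin(yaw),0]);print('origin',(a+b)/2+.095*x)
fa,fb=S(57,40,.068),S(372,115,.068);print('fence top back',fa,fb,np.linalg.norm(fa-fb),'org',(fa+fb)/2-.062*x, np.arctan2(-(fa-fb)[0],(fa-fb)[1]))
J=[K(*p,.033) for p in((497,197),(660,148),(685,218),(515,272))]
print('jaw',J)
for p,q in((0,1),(3,2)):
    d=J[p]-J[q];print(np.linalg.norm(d),np.arctan2(-d[0],d[1]))
l=[K(490,131,.075),K(650,76,.075)];d=l[0]-l[1];print('leg',l,np.linalg.norm(d),np.arctan2(-d[0],d[1]))
print('handle',K(610,213,.088),K(597,221,.044))
n=[K(548,378,.01),K(720,325,.01)];d=n[0]-n[1];yw=np.arctan2(-d[0],d[1]);print('near bar',n,np.linalg.norm(d),yw)
E
```

```text
plate near [0.526  0.3609 0.008 ] [0.4814 0.176  0.008 ]
0.1901913376943999
yaw -0.23691974028851054
origin [0.596  0.2462 0.008 ]
fence top back [0.6752 0.3245 0.068 ] [0.6281 0.1306 0.068 ] 0.1995271422775215 org [0.5914 0.2421 0.068 ] -0.23833576844704507
jaw [array([ 0.5328, -0.1768,  0.033 ]), array([ 0.5629, -0.2772,  0.033 ]), array([ 0.5198, -0.2908,  0.033 ]), array([ 0.487 , -0.1867,  0.033 ])]
0.1048245911618116 0.29112309138930526
0.10924144119701933 0.3056022375412065
leg [array([ 0.5681, -0.1676,  0.075 ]), array([ 0.601 , -0.2632,  0.075 ])] 0.10104794494973128 0.33082857752179506
handle [ 0.5183 -0.2343  0.088 ] [ 0.5171 -0.2352  0.044 ]
near bar [array([ 0.4231, -0.2088,  0.01  ]), array([ 0.4556, -0.3154,  0.01  ])] 0.11144838557209241 0.29577181815083464
```

```bash
cat >> h.py <<'E'
from scipy.spatial.transform import Rotation as Rn
CL=np.array([.564,-.2225]);CY=.300
ST=np.array([.594,.244]);SY=-.237
def fr(o,y,x,yy,z): c,s=np.cos(y),np.sin(y); return np.array([o[0]+c*x-s*yy,o[1]+s*x+c*yy,z])
def go(p,yaw):
    "target TCP p, tool y at world yaw, pointing down"
    s=ctrl.read_state();R0=s['orientation'];y=np.array([np.cos(yaw),np.sin(yaw),0]);z=np.array([0,0,-1.])
    R=np.c_[np.cross(y,z),y,z]
    print('at',s['ee_pos'].round(4),'F',s['force'].round(1),'w',round(s['grip_width'],4),'t',round(s['time'],2))
    print('delta',(R0.T@(p-s['ee_pos'])/.025).round(2),'dr',Rn.from_matrix(R0.T@R).as_rotvec().round(4))
E
python3 -c "
from h import *
go(np.array([.49,-.235,.22]),CY)"
```

```text
at [0.2201 0.4764 0.2383] F [0.7 0.7 0.7] w 0.088 t 0.1
delta [-21.74 -21.3    0.75] dr [-1.10e-03  2.00e-04  8.38e-01]
```

Request:
{"api": "send_rows", "payload": {
  "targets": [
    {"dr": [0, 0, 0.08], "delta_pos": [-1, -1, 0.1], "hand": 50},
    {"dr": [0, 0, 0.16], "delta_pos": [-2.2, -2.2, 0.1], "hand": 50},
    {"dr": [0, 0, 0.25], "delta_pos": [-3.5, -3.5, 0.2], "hand": 50},
    {"dr": [0, 0, 0.33], "delta_pos": [-4.8, -4.8, 0.2], "hand": 50},
    {"dr": [0, 0, 0.4], "delta_pos": [-6.1, -6.1, 0.2], "hand": 50},
    {"dr": [0, 0, 0.48], "delta_pos": [-7.4, -7.4, 0.3], "hand": 50},
    {"dr": [0, 0, 0.56], "delta_pos": [-8.7, -8.7, 0.3], "hand": 50},
    {"dr": [0, 0, 0.64], "delta_pos": [-10, -10, 0.4], "hand": 50},
    {"dr": [0, 0, 0.72], "delta_pos": [-11.3, -11.3, 0.4], "hand": 50},
    {"dr": [0, 0, 0.838], "delta_pos": [-12.6, -12.6, 0.5], "hand": 50}
  ]
}}

```text
time: 1.1
ee_pos: [0.3741, 0.0565, 0.2261]
orientation: [[-0.292, 0.956, -0.0], [0.956, 0.292, -0.001], [-0.001, -0.0, -1.0]]
force: [0.2, -0.3, 0.3]
grip_width: 0.0443
```

```bash
python3 -c "
from h import *
go(np.array([.49,-.235,.22]),CY)"
```

```text
at [0.3741 0.0565 0.2261] F [ 0.2 -0.3  0.3] w 0.0443 t 1.1
delta [-12.5    1.03   0.26] dr [-0.0003  0.0008 -0.004 ]
```

Request:
{"api": "send_rows", "payload": {
  "targets": [
    {"dr": [0, 0, 0], "delta_pos": [-1, 0.1, 0], "hand": 50},
    {"dr": [0, 0, 0], "delta_pos": [-2.5, 0.2, 0], "hand": 50},
    {"dr": [0, 0, 0], "delta_pos": [-4, 0.3, 0.1], "hand": 50},
    {"dr": [0, 0, 0], "delta_pos": [-5.5, 0.4, 0.1], "hand": 50},
    {"dr": [0, 0, 0], "delta_pos": [-7, 0.5, 0.2], "hand": 50},
    {"dr": [0, 0, 0], "delta_pos": [-8.5, 0.6, 0.2], "hand": 50},
    {"dr": [0, 0, 0], "delta_pos": [-10, 0.8, 0.2], "hand": 50},
    {"dr": [0, 0, 0], "delta_pos": [-11.5, 0.9, 0.2], "hand": 50},
    {"dr": [0, 0, 0], "delta_pos": [-12.5, 1, 0.2], "hand": 50},
    {"dr": [0, 0, 0], "delta_pos": [-12.5, 1, 0.2], "hand": 50}
  ]
}}

```text
time: 2.1
ee_pos: [0.4894, -0.2374, 0.2204]
orientation: [[-0.289, 0.957, -0.001], [0.957, 0.289, -0.001], [-0.0, -0.001, -1.0]]
force: [0.1, -0.1, 0.2]
grip_width: 0.0442
```

```bash
cat >> h.py <<'E'
import cv2
def snap(name):
    s=ctrl.read_state();im=ctrl.get_image('wrist');cv2.imwrite(f'pics/{name}.png',im[:,:,::-1])
    np.savez(f'pics/{name}.npz',p=s['ee_pos'],R=s['orientation'])
def ww(name,u,v,z):
    d=np.load(f'pics/{name}.npz');c=ctrl.calibration('wrist');f=240/np.tan(np.radians(c['fov_y']/2))
    x,y=u-c['cx'],v-c['cy'];r=np.hypot(x,y);th=r/f
    T=c['tool_from_camera'];ray=np.array([x/r*np.sin(th),y/r*np.sin(th),np.cos(th)])
    P=d['p']+d['R']@T[:3,3];k=d['R']@T[:3,:3]@ray
    return P+k*(z-P[2])/k[2]
E
python3 -c "
from h import *
go(np.array([.49,-.235,.22]),CY);snap('w1')"
```

```text
at [ 0.4894 -0.2374  0.2204] F [ 0.1 -0.1  0.2] w 0.0442 t 2.1
delta [0.09 0.05 0.02] dr [-0.0011  0.0003 -0.0063]
```

View pics/w1.png

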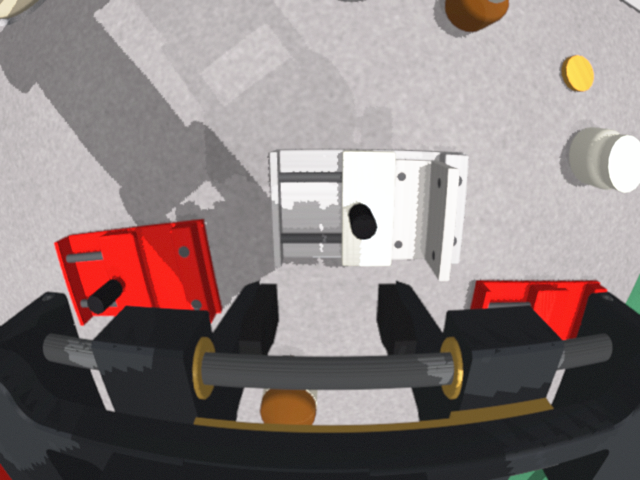

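The wrist view shows the jaw's top corners at (343,152), (392,152), (391,266) and (342,265), the handle top near (367,229) and the leg around (433–450,163–279). I'll enlarge this area.

```bash
python3 -c "
import cv2;a=cv2.imread('pics/w1.png')[135:290,330:475];cv2.imwrite('pics/w1c.png',cv2.resize(a,None,fx=3.8,fy=3.8,interpolation=cv2.INTER_CUBIC))"
```

```text
(no output)
```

View pics/w1c.png

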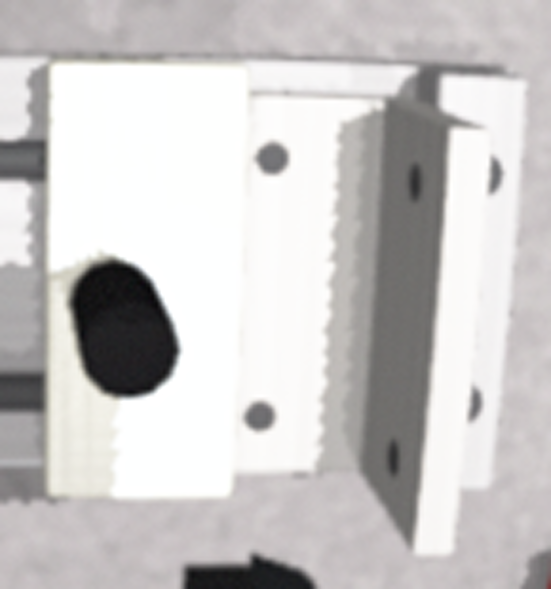

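The crop shows the leg top's corners at about (450,126), (489,128), (453,553) and (415,553) in crop pixels. The handle top is centred near (129,347) and its base near (110,307).

```bash
python3 - <<'E'
from h import *
np.set_printoptions(precision=4,suppress=True)
W=lambda u,v,z:ww('w1',330+u/3.8,135+v/3.8,z)
loc=lambda p:(np.array([[np.cos(CY),np.sin(CY)],[-np.sin(CY),np.cos(CY)]])@(p[:2]-CL))
for n,P in dict(leg=[(450,126,.075),(489,128,.075),(453,553,.075),(415,553,.075)],jaw=[(48,65,.033),(248,65,.033),(232,495,.033),(48,495,.033)],handle=[(129,347,.088),(110,307,.044)]).items():
    Q=np.array([W(*p) for p in P]);print(n,Q[:,:2].tolist(),'loc',[loc(q) for q in Q])
    if len(Q)==4:
        m=Q.mean(0)
        for d in (Q[0]-Q[3],Q[1]-Q[2]):print(' len',np.linalg.norm(d),'yaw',np.arctan2(d[0],-d[1]))
        print(' mean',m,loc(m))
E
```

```text
leg [[0.570917320728666, -0.16886536916595513], [0.5796352892801713, -0.16632151423843863], [0.6096415176056671, -0.26153468205915675], [0.6003990532356016, -0.26403788743389944]] loc [array([0.0225, 0.0492]), array([0.0315, 0.049 ]), array([ 0.0321, -0.0508]), array([ 0.0225, -0.0504])]
 len 0.09963423500520642 yaw -2.841195475245106
 len 0.09982945990426885 yaw -2.836297300292612
 mean [ 0.5901 -0.2152  0.075 ] [ 0.0271 -0.0007]
jaw [[0.48733289296841814, -0.1863422675565344], [0.5327963065422562, -0.1718222099699668], [0.5653693750719266, -0.27651776057001576], [0.5197491470651736, -0.2899467681086446]] loc [array([-0.0626,  0.0572]), array([-0.0148,  0.0576]), array([-0.0147, -0.052 ]), array([-0.0622, -0.0514])]
 len 0.10855738604221096 yaw -2.838357428510594
 len 0.10964562512424296 yaw -2.8399638584773808
 mean [ 0.5263 -0.2312  0.033 ] [-0.0386  0.0029]
handle [[0.5170812850632902, -0.23301371538315052], [0.5176630293344926, -0.23587678930535613]] loc [array([-0.0479,  0.0038]), array([-0.0482,  0.0009])]
```

```bash
sed -i 's/CY=.300/CY=.302/' h.py; python3 -c "
from h import *
go(np.array([.5173,-.2345,.11]),CY)
go(np.array([.5173,-.2345,.049]),CY)"
```

```text
at [ 0.489  -0.2358  0.2206] F [ 0.7  1.  -0.5] w 0.0441 t 2.15
delta [-0.28  1.1   4.42] dr [-0.0011 -0.0004 -0.0074]
at [ 0.489  -0.2358  0.2206] F [ 0.7  1.  -0.5] w 0.0441 t 2.15
delta [-0.28  1.1   6.86] dr [-0.0011 -0.0004 -0.0074]
```

Request:
{"api": "send_rows", "payload": {
  "targets": [
    {"dr": [0, 0, -0.007], "delta_pos": [-0.1, 0.5, 1], "hand": 50},
    {"dr": [0, 0, -0.007], "delta_pos": [-0.28, 1.1, 2], "hand": 50},
    {"dr": [0, 0, -0.007], "delta_pos": [-0.28, 1.1, 3], "hand": 50},
    {"dr": [0, 0, -0.007], "delta_pos": [-0.28, 1.1, 3.8], "hand": 50},
    {"dr": [0, 0, -0.007], "delta_pos": [-0.28, 1.1, 4.6], "hand": 50},
    {"dr": [0, 0, -0.007], "delta_pos": [-0.28, 1.1, 5.3], "hand": 50},
    {"dr": [0, 0, -0.007], "delta_pos": [-0.28, 1.1, 6], "hand": 50},
    {"dr": [0, 0, -0.007], "delta_pos": [-0.28, 1.1, 6.5], "hand": 50},
    {"dr": [0, 0, -0.007], "delta_pos": [-0.28, 1.1, 6.85], "hand": 50},
    {"dr": [0, 0, -0.007], "delta_pos": [-0.28, 1.1, 6.85], "hand": 50}
  ]
}}

```text
time: 3.15
ee_pos: [0.5168, -0.2339, 0.0486]
orientation: [[-0.297, 0.955, -0.002], [0.955, 0.297, 0.001], [0.002, -0.002, -1.0]]
force: [0.8, -0.7, -0.3]
grip_width: 0.0438
```

Request:
{"api": "send_rows", "payload": {
  "targets": [
    {"dr": [0, 0, 0], "delta_pos": [0, 0, 0], "hand": 40},
    {"dr": [0, 0, 0], "delta_pos": [0, 0, 0], "hand": 32},
    {"dr": [0, 0, 0], "delta_pos": [0, 0, 0], "hand": 26},
    {"dr": [0, 0, 0], "delta_pos": [0, 0, 0], "hand": 20},
    {"dr": [0, 0, 0], "delta_pos": [0, 0, 0], "hand": 15},
    {"dr": [0, 0, 0], "delta_pos": [0, 0, 0], "hand": 15},
    {"dr": [0, 0, 0], "delta_pos": [0, 0, 0], "hand": 15},
    {"dr": [0, 0, 0], "delta_pos": [0, 0, 0], "hand": 15},
    {"dr": [0, 0, 0], "delta_pos": [0, 0, 0], "hand": 15},
    {"dr": [0, 0, 0], "delta_pos": [0, 0, 0], "hand": 15}
  ],
  "grip_force": 20
}}

```text
time: 4.15
ee_pos: [0.5173, -0.2339, 0.0491]
orientation: [[-0.297, 0.955, -0.001], [0.955, 0.297, 0.0], [0.001, -0.001, -1.0]]
force: [3.5, 2.2, 6.3]
grip_width: 0.0216
```

Request:
{"api": "send_rows", "payload": {
  "targets": [
    {"dr": [0, 0, 0], "delta_pos": [0, -0.1, 0], "hand": 15},
    {"dr": [0, 0, 0], "delta_pos": [0, -0.3, 0], "hand": 15},
    {"dr": [0, 0, 0], "delta_pos": [0, -0.55, 0], "hand": 15},
    {"dr": [0, 0, 0], "delta_pos": [0, -0.8, 0], "hand": 15},
    {"dr": [0, 0, 0], "delta_pos": [0, -1.05, 0], "hand": 15},
    {"dr": [0, 0, 0], "delta_pos": [0, -1.3, 0], "hand": 15},
    {"dr": [0, 0, 0], "delta_pos": [0, -1.55, 0], "hand": 15},
    {"dr": [0, 0, 0], "delta_pos": [0, -1.75, 0], "hand": 15},
    {"dr": [0, 0, 0], "delta_pos": [0, -1.9, 0], "hand": 15},
    {"dr": [0, 0, 0], "delta_pos": [0, -1.9, 0], "hand": 15}
  ]
}}

```text
time: 5.15
ee_pos: [0.4712, -0.248, 0.0491]
orientation: [[-0.297, 0.955, -0.003], [0.955, 0.297, 0.001], [0.002, -0.002, -1.0]]
force: [-1.4, 2.1, 4.1]
grip_width: 0.0213
```

Request:
{"api": "send_rows", "payload": {
  "targets": [
    {"dr": [0, 0, 0], "delta_pos": [0, 0, 0], "hand": 30},
    {"dr": [0, 0, 0], "delta_pos": [0, 0, 0], "hand": 45},
    {"dr": [0, 0, 0], "delta_pos": [0, 0, 0], "hand": 45},
    {"dr": [0, 0, 0], "delta_pos": [0, 0, 0], "hand": 45},
    {"dr": [0, 0, 0], "delta_pos": [0, 0, -0.3], "hand": 45},
    {"dr": [0, 0, 0], "delta_pos": [0, 0, -0.8], "hand": 45},
    {"dr": [0, 0, 0], "delta_pos": [0, 0, -1.5], "hand": 45},
    {"dr": [0, 0, 0], "delta_pos": [0, 0, -2.2], "hand": 45},
    {"dr": [0, 0, 0], "delta_pos": [0, 0, -3], "hand": 45},
    {"dr": [0, 0, 0], "delta_pos": [0, 0, -3.5], "hand": 45}
  ]
}}

```text
time: 6.15
ee_pos: [0.4718, -0.2484, 0.1391]
orientation: [[-0.297, 0.955, -0.0], [0.955, 0.297, -0.001], [-0.001, -0.001, -1.0]]
force: [0.3, 0.3, -0.1]
grip_width: 0.0397
```

```bash
python3 -c "
from h import *
snap('w2');go(np.array([.5895,-.2155,.12]),CY)
go(np.array([.5895,-.2155,.042]),CY)"
```

```text
at [ 0.4724 -0.2488  0.1403] F [ 1.6 -0.8  1.2] w 0.0398 t 6.2
delta [-0.12  4.87  0.82] dr [ 0.0006  0.0024 -0.0001]
at [ 0.4724 -0.2488  0.1403] F [ 1.6 -0.8  1.2] w 0.0398 t 6.2
delta [-0.11  4.87  3.94] dr [ 0.0006  0.0024 -0.0001]
```

View pics/w2.png

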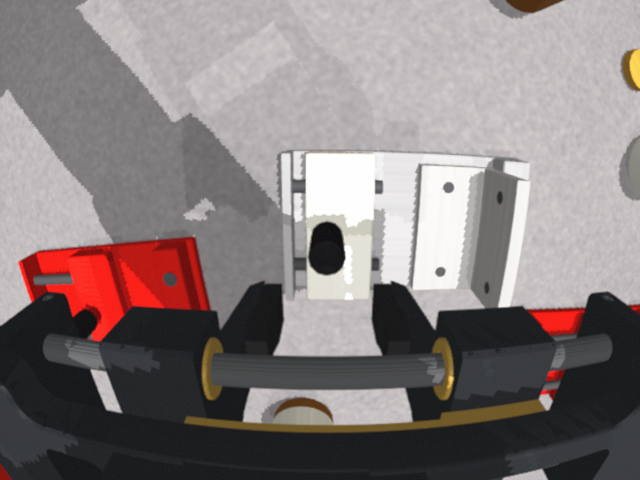

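The jaw is well open: its lip is near column 375, clear of the foot's edge near column 418. Next is the leg grasp.

Request:
{"api": "send_rows", "payload": {
  "targets": [
    {"dr": [0, 0, 0], "delta_pos": [0, 0.6, 0], "hand": 45},
    {"dr": [0, 0, 0], "delta_pos": [0, 1.6, 0], "hand": 45},
    {"dr": [0, 0, 0], "delta_pos": [-0.1, 2.8, 0], "hand": 45},
    {"dr": [0, 0, 0], "delta_pos": [-0.11, 4, 0], "hand": 45},
    {"dr": [0, 0, 0], "delta_pos": [-0.11, 4.87, 0], "hand": 45},
    {"dr": [0, 0, 0], "delta_pos": [-0.11, 4.87, 0.6], "hand": 45},
    {"dr": [0, 0, 0], "delta_pos": [-0.11, 4.87, 1.5], "hand": 45},
    {"dr": [0, 0, 0], "delta_pos": [-0.11, 4.87, 2.3], "hand": 45},
    {"dr": [0, 0, 0], "delta_pos": [-0.11, 4.87, 2.6], "hand": 45},
    {"dr": [0, 0, 0], "delta_pos": [-0.11, 4.87, 2.6], "hand": 45}
  ]
}}

```text
time: 7.2
ee_pos: [0.5891, -0.2152, 0.0746]
orientation: [[-0.297, 0.955, -0.0], [0.955, 0.297, -0.001], [-0.001, -0.001, -1.0]]
force: [-0.3, 0.1, 0.6]
grip_width: 0.0396
```

```bash
python3 -c "
from h import *
go(np.array([.5895,-.2155,.043]),CY)"
```

```text
at [ 0.5891 -0.2152  0.0746] F [-0.3  0.1  0.6] w 0.0396 t 7.2
delta [-0.02  0.01  1.26] dr [-0.0007  0.001  -0.0001]
```

Request:
{"api": "send_rows", "payload": {
  "targets": [
    {"dr": [0, 0, 0], "delta_pos": [0, 0, 0.3], "hand": 45},
    {"dr": [0, 0, 0], "delta_pos": [0, 0, 0.7], "hand": 45},
    {"dr": [0, 0, 0], "delta_pos": [0, 0, 1.1], "hand": 45},
    {"dr": [0, 0, 0], "delta_pos": [0, 0, 1.25], "hand": 45},
    {"dr": [0, 0, 0], "delta_pos": [0, 0, 1.25], "hand": 35},
    {"dr": [0, 0, 0], "delta_pos": [0, 0, 1.25], "hand": 25},
    {"dr": [0, 0, 0], "delta_pos": [0, 0, 1.25], "hand": 15},
    {"dr": [0, 0, 0], "delta_pos": [0, 0, 1.25], "hand": 5},
    {"dr": [0, 0, 0], "delta_pos": [0, 0, 1.25], "hand": 5},
    {"dr": [0, 0, 0], "delta_pos": [0, 0, 1.25], "hand": 5}
  ],
  "grip_force": 40
}}

```text
time: 8.2
ee_pos: [0.5893, -0.2153, 0.0437]
orientation: [[-0.297, 0.955, 0.0], [0.955, 0.297, -0.001], [-0.002, -0.0, -1.0]]
force: [0.6, 0.9, 2.5]
grip_width: 0.0096
```

Request:
{"api": "send_rows", "payload": {
  "targets": [
    {"dr": [0, 0, 0], "delta_pos": [0, 0, 0], "hand": 5},
    {"dr": [0, 0, 0], "delta_pos": [0, 0, 0], "hand": 5},
    {"dr": [0, 0, 0], "delta_pos": [0, 0, -0.2], "hand": 5},
    {"dr": [0, 0, 0], "delta_pos": [0, 0, -0.6], "hand": 5},
    {"dr": [0, 0, 0], "delta_pos": [0, 0, -1.2], "hand": 5},
    {"dr": [0, 0, 0], "delta_pos": [0, 0, -2], "hand": 5},
    {"dr": [0, 0, 0], "delta_pos": [0, 0, -3], "hand": 5},
    {"dr": [0, 0, 0], "delta_pos": [0, 0, -4], "hand": 5},
    {"dr": [0, 0, 0], "delta_pos": [0, 0, -5], "hand": 5},
    {"dr": [0, 0, 0], "delta_pos": [0, 0, -5.5], "hand": 5}
  ]
}}

```text
time: 9.2
ee_pos: [0.5898, -0.2153, 0.1846]
orientation: [[-0.297, 0.955, 0.004], [0.955, 0.297, -0.004], [-0.005, 0.003, -1.0]]
force: [0.3, -0.4, -3.9]
grip_width: 0.0096
```

```bash
python3 -c "
from h import *
print(fr(ST,SY,20-.0,0,0) if 0 else '')
go(fr(ST,SY,.010,0,.20),SY)"
```

```text
at [ 0.5898 -0.2153  0.1846] F [ 0.3 -0.4 -3.9] w 0.0096 t 9.2
delta [17.28  5.97 -0.68] dr [0.0038 0.0037 0.539 ]
```

Request:
{"api": "send_rows", "payload": {
  "targets": [
    {"dr": [0, 0, 0.02], "delta_pos": [0.4, 0.1, -0.5], "hand": 5},
    {"dr": [0, 0, 0.05], "delta_pos": [1.2, 0.4, -0.7], "hand": 5},
    {"dr": [0, 0, 0.08], "delta_pos": [2.3, 0.8, -0.7], "hand": 5},
    {"dr": [0, 0, 0.12], "delta_pos": [3.6, 1.2, -0.7], "hand": 5},
    {"dr": [0, 0, 0.16], "delta_pos": [5, 1.7, -0.7], "hand": 5},
    {"dr": [0, 0, 0.2], "delta_pos": [6.4, 2.2, -0.7], "hand": 5},
    {"dr": [0, 0, 0.24], "delta_pos": [7.8, 2.7, -0.7], "hand": 5},
    {"dr": [0, 0, 0.29], "delta_pos": [9.2, 3.2, -0.7], "hand": 5},
    {"dr": [0, 0, 0.33], "delta_pos": [10.6, 3.7, -0.7], "hand": 5},
    {"dr": [0, 0, 0.37], "delta_pos": [12, 4.15, -0.7], "hand": 5}
  ]
}}

```text
time: 10.2
ee_pos: [0.5992, 0.1035, 0.2012]
orientation: [[0.07, 0.998, 0.004], [0.998, -0.07, -0.004], [-0.003, 0.004, -1.0]]
force: [0.4, -0.6, -4.0]
grip_width: 0.0101
```

```bash
python3 -c "
from h import *
go(fr(ST,SY,.010,0,.20),SY)"
```

```text
at [0.5992 0.1035 0.2012] F [ 0.4 -0.6 -4. ] w 0.0101 t 10.2
delta [ 5.52 -0.21  0.03] dr [0.0041 0.0031 0.1673]
```

Request:
{"api": "send_rows", "payload": {
  "targets": [
    {"dr": [0, 0, 0.04], "delta_pos": [1.2, -0.05, 0], "hand": 5},
    {"dr": [0, 0, 0.08], "delta_pos": [2.4, -0.1, 0], "hand": 5},
    {"dr": [0, 0, 0.12], "delta_pos": [3.5, -0.1, 0], "hand": 5},
    {"dr": [0, 0, 0.15], "delta_pos": [4.4, -0.2, 0], "hand": 5},
    {"dr": [0, 0, 0.167], "delta_pos": [5.1, -0.2, 0], "hand": 5},
    {"dr": [0.004, 0.003, 0.167], "delta_pos": [5.5, -0.2, 0], "hand": 5},
    {"dr": [0.004, 0.003, 0.167], "delta_pos": [5.5, -0.2, 0], "hand": 5},
    {"dr": [0.004, 0.003, 0.167], "delta_pos": [5.5, -0.2, 0], "hand": 5},
    {"dr": [0.004, 0.003, 0.167], "delta_pos": [5.5, -0.2, 0], "hand": 5},
    {"dr": [0.004, 0.003, 0.167], "delta_pos": [5.5, -0.2, 0], "hand": 5}
  ]
}}

```text
time: 11.2
ee_pos: [0.604, 0.2402, 0.2008]
orientation: [[0.235, 0.972, 0.0], [0.972, -0.235, -0.0], [-0.0, 0.0, -1.0]]
force: [0.5, 0.1, -3.2]
grip_width: 0.0096
```

```bash
python3 -c "
from h import *
snap('w3')
go(fr(ST,SY,.010,0,.20),SY)"
```

```text
at [0.6039 0.2404 0.2008] F [ 0.2  0.1 -4. ] w 0.0094 t 11.25
delta [ 0.05 -0.02  0.03] dr [ 0.0002  0.0001 -0.0004]
```

View pics/w3.png

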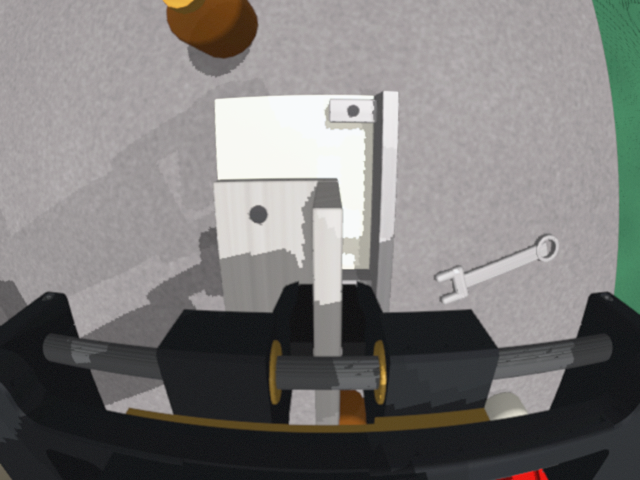

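The bracket is held squarely. The plate's corner is at (216,98), the fence top's end at (384,92)–(398,92), and the stop block's top corners are at (333,99) and (331,122). I'll check these against the station estimate.

```bash
python3 - <<'E'
from h import *
np.set_printoptions(precision=4,suppress=True)
M=np.array([[np.cos(SY),np.sin(SY)],[-np.sin(SY),np.cos(SY)]])
for n,u,v,z in(('plate -95,95',216,98,.008),('plate edge -95',214,170,.008),('fence 50,95',384,92,.068),('fence 62,95',398,92,.068),('fence 50,?',379,240,.068),('fence 62',393,260,.068),('stop 10,90',333,99,.038),('stop 10,70',331,122,.038)):
    print(n,M@(ww('w3',u,v,z)[:2]-ST))
E
```

```text
plate -95,95 [-0.0924  0.1008]
plate edge -95 [-0.097   0.0329]
fence 50,95 [0.0521 0.0983]
fence 62,95 [0.0627 0.0988]
fence 50,? [ 0.0511 -0.0169]
fence 62 [ 0.0634 -0.0342]
stop 10,90 [0.0147 0.0941]
stop 10,70 [0.0131 0.075 ]
```

```bash
echo "ST=fr(ST,SY,.0012,.003,0)[:2]" >> h.py; python3 -c "
from h import *
go(fr(ST,SY,.010,0,.06),SY)
go(fr(ST,SY,.010,0,.0415),SY)"
```

```text
at [0.6039 0.2404 0.2008] F [ 0.2  0.1 -4. ] w 0.0094 t 11.25
delta [0.17 0.03 5.63] dr [ 0.0002  0.0001 -0.0004]
at [0.6039 0.2404 0.2008] F [ 0.2  0.1 -4. ] w 0.0094 t 11.25
delta [0.17 0.03 6.37] dr [ 0.0002  0.0001 -0.0004]
```

Request:
{"api": "send_rows", "payload": {
  "targets": [
    {"dr": [0, 0, 0], "delta_pos": [0.1, 0, 0.5], "hand": 5},
    {"dr": [0, 0, 0], "delta_pos": [0.17, 0, 1.5], "hand": 5},
    {"dr": [0, 0, 0], "delta_pos": [0.17, 0, 2.6], "hand": 5},
    {"dr": [0, 0, 0], "delta_pos": [0.17, 0, 3.7], "hand": 5},
    {"dr": [0, 0, 0], "delta_pos": [0.17, 0, 4.7], "hand": 5},
    {"dr": [0, 0, 0], "delta_pos": [0.17, 0, 5.4], "hand": 5},
    {"dr": [0, 0, 0], "delta_pos": [0.17, 0, 5.9], "hand": 5},
    {"dr": [0, 0, 0], "delta_pos": [0.17, 0, 6.15], "hand": 5},
    {"dr": [0, 0, 0], "delta_pos": [0.17, 0, 6.28], "hand": 5},
    {"dr": [0, 0, 0], "delta_pos": [0.17, 0, 6.3], "hand": 5}
  ]
}}

```text
time: 12.25
ee_pos: [0.6052, 0.2446, 0.0435]
orientation: [[0.235, 0.972, 0.001], [0.972, -0.235, -0.0], [0.0, 0.001, -1.0]]
force: [0.4, -0.3, -2.8]
grip_width: 0.0099
```

Request:
{"api": "send_rows", "payload": {
  "targets": [
    {"dr": [0, 0, 0], "delta_pos": [0, 0, 0.03], "hand": 5},
    {"dr": [0, 0, 0], "delta_pos": [0, 0, 0.05], "hand": 5},
    {"dr": [0, 0, 0], "delta_pos": [0, 0, 0.07], "hand": 5},
    {"dr": [0, 0, 0], "delta_pos": [0, 0, 0.07], "hand": 5},
    {"dr": [0, 0, 0], "delta_pos": [0, 0, 0.07], "hand": 5},
    {"dr": [0, 0, 0], "delta_pos": [0, 0, 0.07], "hand": 5},
    {"dr": [0, 0, 0], "delta_pos": [0, 0, 0.07], "hand": 5},
    {"dr": [0, 0, 0], "delta_pos": [0, 0, 0.07], "hand": 5},
    {"dr": [0, 0, 0], "delta_pos": [0, 0, 0.07], "hand": 5},
    {"dr": [0, 0, 0], "delta_pos": [0, 0, 0.07], "hand": 5}
  ]
}}

```text
time: 13.25
ee_pos: [0.6052, 0.2446, 0.0419]
orientation: [[0.235, 0.972, 0.001], [0.972, -0.235, 0.0], [0.0, 0.001, -1.0]]
force: [0.8, -0.2, -2.6]
grip_width: 0.0098
```

Request:
{"api": "send_rows", "payload": {
  "targets": [
    {"dr": [0, 0, 0], "delta_pos": [0, 0, 0.02], "hand": 5},
    {"dr": [0, 0, 0], "delta_pos": [0, 0, 0.04], "hand": 5},
    {"dr": [0, 0, 0], "delta_pos": [0, 0, 0.06], "hand": 5},
    {"dr": [0, 0, 0], "delta_pos": [0, 0, 0.08], "hand": 5},
    {"dr": [0, 0, 0], "delta_pos": [0, 0, 0.08], "hand": 5},
    {"dr": [0, 0, 0], "delta_pos": [0, 0, 0.08], "hand": 5},
    {"dr": [0, 0, 0], "delta_pos": [0, 0, 0.08], "hand": 5},
    {"dr": [0, 0, 0], "delta_pos": [0, 0, 0.08], "hand": 5},
    {"dr": [0, 0, 0], "delta_pos": [0, 0, 0.08], "hand": 5},
    {"dr": [0, 0, 0], "delta_pos": [0, 0, 0.08], "hand": 5}
  ]
}}

```text
time: 14.25
ee_pos: [0.6054, 0.2446, 0.0417]
orientation: [[0.235, 0.972, 0.002], [0.972, -0.235, 0.0], [0.0, 0.002, -1.0]]
force: [-5.6, -1.9, 11.5]
grip_width: 0.0095
```

Contact at TCP z 0.0417, as expected. Now release and back off upwards.

Request:
{"api": "send_rows", "payload": {
  "targets": [
    {"dr": [0, 0, 0], "delta_pos": [0, 0, -0.02], "hand": 15},
    {"dr": [0, 0, 0], "delta_pos": [0, 0, -0.02], "hand": 25},
    {"dr": [0, 0, 0], "delta_pos": [0, 0, -0.02], "hand": 28},
    {"dr": [0, 0, 0], "delta_pos": [0, 0, -0.02], "hand": 28},
    {"dr": [0, 0, 0], "delta_pos": [0, 0, -0.1], "hand": 28},
    {"dr": [0, 0, 0], "delta_pos": [0, 0, -0.5], "hand": 28},
    {"dr": [0, 0, 0], "delta_pos": [0, 0, -1.2], "hand": 28},
    {"dr": [0, 0, 0], "delta_pos": [0, 0, -2.2], "hand": 28},
    {"dr": [0, 0, 0], "delta_pos": [0, 0, -3.2], "hand": 28},
    {"dr": [0, 0, 0], "delta_pos": [0, 0, -3.6], "hand": 28}
  ]
}}

```text
time: 15.25
ee_pos: [0.6062, 0.2448, 0.135]
orientation: [[0.235, 0.972, 0.006], [0.972, -0.235, 0.001], [0.002, 0.006, -1.0]]
force: [-0.4, -0.2, -0.7]
grip_width: 0.0247
```

```bash
python3 -c "
from h import *
go(fr(ST,SY,-.05,0,.15),SY+np.pi/2)"
```

```text
at [0.6062 0.2448 0.135 ] F [-0.4 -0.2 -0.7] w 0.0247 t 15.25
delta [-0.03 -2.42 -0.62] dr [ 0.0065  0.0027 -1.571 ]
```

Request:
{"api": "send_rows", "payload": {
  "targets": [
    {"dr": [0, 0, -0.14], "delta_pos": [0, -0.3, -0.6], "hand": 50},
    {"dr": [0, 0, -0.28], "delta_pos": [0, -0.7, -0.6], "hand": 50},
    {"dr": [0, 0, -0.42], "delta_pos": [0, -1.2, -0.6], "hand": 50},
    {"dr": [0, 0, -0.56], "delta_pos": [0, -1.6, -0.6], "hand": 50},
    {"dr": [0, 0, -0.7], "delta_pos": [0, -2, -0.6], "hand": 50},
    {"dr": [0, 0, -0.84], "delta_pos": [0, -2.4, -0.6], "hand": 50},
    {"dr": [0, 0, -0.98], "delta_pos": [0, -2.4, -0.6], "hand": 50},
    {"dr": [0, 0, -1.12], "delta_pos": [0, -2.4, -0.6], "hand": 50},
    {"dr": [0, 0, -1.26], "delta_pos": [0, -2.4, -0.6], "hand": 50},
    {"dr": [0, 0, -1.4], "delta_pos": [0, -2.4, -0.6], "hand": 50}
  ]
}}

```text
time: 16.25
ee_pos: [0.5476, 0.2589, 0.1494]
orientation: [[-0.92, 0.391, 0.006], [0.391, 0.92, 0.001], [-0.005, 0.003, -1.0]]
force: [0.0, 0.3, -0.4]
grip_width: 0.0442
```

```bash
python3 -c "
from h import *
go(fr(ST,SY,-.05,0,.15),SY+np.pi/2)"
```

```text
at [0.5476 0.2589 0.1494] F [ 0.   0.3 -0.4] w 0.0442 t 16.25
delta [ 0.   -0.02 -0.02] dr [ 0.0026  0.0052 -0.1652]
```

Request:
{"api": "send_rows", "payload": {
  "targets": [
    {"dr": [0, 0, -0.1], "delta_pos": [0, 0, 0], "hand": 50},
    {"dr": [0.003, 0.005, -0.165], "delta_pos": [0, 0, 0], "hand": 50},
    {"dr": [0.003, 0.005, -0.165], "delta_pos": [0, 0, 0], "hand": 50},
    {"dr": [0.003, 0.005, -0.165], "delta_pos": [0, 0, 0], "hand": 50},
    {"dr": [0.003, 0.005, -0.165], "delta_pos": [0, 0, 0], "hand": 50},
    {"dr": [0.003, 0.005, -0.165], "delta_pos": [0, 0, 0], "hand": 50},
    {"dr": [0.003, 0.005, -0.165], "delta_pos": [0, 0, 0], "hand": 50},
    {"dr": [0.003, 0.005, -0.165], "delta_pos": [0, 0, 0], "hand": 50},
    {"dr": [0.003, 0.005, -0.165], "delta_pos": [0, 0, 0], "hand": 50},
    {"dr": [0.003, 0.005, -0.165], "delta_pos": [0, 0, 0], "hand": 50}
  ]
}}

```text
time: 17.25
ee_pos: [0.5476, 0.2589, 0.1494]
orientation: [[-0.972, 0.235, 0.0], [0.235, 0.972, -0.0], [-0.0, -0.0, -1.0]]
force: [-1.4, -0.2, -0.7]
grip_width: 0.044
```

```bash
python3 -c "
from h import *
snap('w4')
go(fr(ST,SY,-.026,0,.06),SY+np.pi/2)
go(fr(ST,SY,-.026,0,.024),SY+np.pi/2)"
```

```text
at [0.5476 0.2589 0.1494] F [-0.1  0.1 -0.3] w 0.0439 t 17.3
delta [-0.95 -0.02  3.58] dr [-0.0005  0.0002 -0.0003]
at [0.5476 0.2589 0.1494] F [-0.1  0.1 -0.3] w 0.0439 t 17.3
delta [-0.95 -0.02  5.02] dr [-0.0005  0.0002 -0.0003]
```

View pics/w4.png

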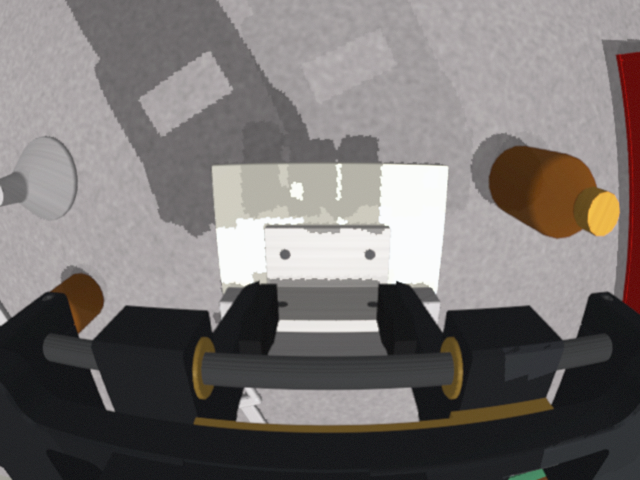

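The bracket stands upright, square and centred on the plate (foot cols 265–390, plate cols 213–447). Bottle_left is near (545,190), so I'll check the gripper body's clearance to it.

```bash
python3 - <<'E'
from h import *
M=np.array([[np.cos(SY),np.sin(SY)],[-np.sin(SY),np.cos(SY)]])
f=lambda p:(M@(p[:2]-ST)).round(4)
print('bottle left: cap',f(world('top',131.5,258.5,.12)),f(ww('w4',597,213,.12)),'base approx',f(world('top',153,264,.0)), f(ww('w4',500,170,0)))
print('foot near corners',f(ww('w4',265,227,.018)),f(ww('w4',389,227,.018)),'plate near',f(ww('w4',213,165,.008)),f(ww('w4',447,165,.008)))
E
```

```text
bottle left: cap [-0.0867  0.1632] [-0.0856  0.1603] base approx [-0.0855  0.1576] [-0.0926  0.1485]
foot near corners [-0.0466 -0.049 ] [-0.0465  0.0485] plate near [-0.0956 -0.0914] [-0.0956  0.0961]
```

Request:
{"api": "send_rows", "payload": {
  "targets": [
    {"dr": [0, 0, 0], "delta_pos": [-0.4, 0, 0.4], "hand": 50},
    {"dr": [0, 0, 0], "delta_pos": [-0.8, 0, 1.2], "hand": 50},
    {"dr": [0, 0, 0], "delta_pos": [-0.9, 0, 2], "hand": 50},
    {"dr": [0, 0, 0], "delta_pos": [-0.9, 0, 2.8], "hand": 50},
    {"dr": [0, 0, 0], "delta_pos": [-0.9, 0, 3.5], "hand": 50},
    {"dr": [0, 0, 0], "delta_pos": [-0.9, 0, 4.1], "hand": 50},
    {"dr": [0, 0, 0], "delta_pos": [-0.9, 0, 4.5], "hand": 50},
    {"dr": [0, 0, 0], "delta_pos": [-0.9, 0, 4.8], "hand": 50},
    {"dr": [0, 0, 0], "delta_pos": [-0.9, 0, 4.95], "hand": 50},
    {"dr": [0, 0, 0], "delta_pos": [-0.9, 0, 4.95], "hand": 50}
  ]
}}

```text
time: 18.3
ee_pos: [0.5696, 0.2535, 0.0256]
orientation: [[-0.972, 0.235, 0.0], [0.235, 0.972, -0.0], [-0.0, -0.0, -1.0]]
force: [0.6, 0.2, 0.1]
grip_width: 0.044
```

```bash
python3 -c "
from h import *
go(fr(ST,SY,.031,0,.024),SY+np.pi/2)"
```

```text
at [0.5696 0.2535 0.0256] F [0.6 0.2 0.1] w 0.044 t 18.3
delta [-2.33 -0.02  0.06] dr [-0.0004  0.0002 -0.0002]
```

Request:
{"api": "send_rows", "payload": {
  "targets": [
    {"dr": [0, 0, 0], "delta_pos": [-0.2, 0, 0], "hand": 50},
    {"dr": [0, 0, 0], "delta_pos": [-0.4, 0, 0], "hand": 50},
    {"dr": [0, 0, 0], "delta_pos": [-0.6, 0, 0], "hand": 50},
    {"dr": [0, 0, 0], "delta_pos": [-0.8, 0, 0], "hand": 50},
    {"dr": [0, 0, 0], "delta_pos": [-1.0, 0, 0], "hand": 50},
    {"dr": [0, 0, 0], "delta_pos": [-1.2, 0, 0], "hand": 50},
    {"dr": [0, 0, 0], "delta_pos": [-1.4, 0, 0], "hand": 50},
    {"dr": [0, 0, 0], "delta_pos": [-1.6, 0, 0], "hand": 50},
    {"dr": [0, 0, 0], "delta_pos": [-1.8, 0, 0], "hand": 50},
    {"dr": [0, 0, 0], "delta_pos": [-1.9, 0, 0], "hand": 50}
  ]
}}

```text
time: 19.3
ee_pos: [0.6162, 0.2422, 0.0255]
orientation: [[-0.972, 0.235, 0.0], [0.235, 0.972, -0.0], [-0.0, -0.0, -1.0]]
force: [-4.2, 0.9, 2.7]
grip_width: 0.0445
```

Request:
{"api": "send_rows", "payload": {
  "targets": [
    {"dr": [0, 0, 0], "delta_pos": [-0.04, 0, 0], "hand": 50},
    {"dr": [0, 0, 0], "delta_pos": [-0.08, 0, 0], "hand": 50},
    {"dr": [0, 0, 0], "delta_pos": [-0.12, 0, 0], "hand": 50},
    {"dr": [0, 0, 0], "delta_pos": [-0.16, 0, 0], "hand": 50},
    {"dr": [0, 0, 0], "delta_pos": [-0.2, 0, 0], "hand": 50},
    {"dr": [0, 0, 0], "delta_pos": [-0.24, 0, 0], "hand": 50},
    {"dr": [0, 0, 0], "delta_pos": [-0.28, 0, 0], "hand": 50},
    {"dr": [0, 0, 0], "delta_pos": [-0.28, 0, 0], "hand": 50},
    {"dr": [0, 0, 0], "delta_pos": [-0.28, 0, 0], "hand": 50},
    {"dr": [0, 0, 0], "delta_pos": [-0.28, 0, 0], "hand": 50}
  ]
}}

```text
time: 20.3
ee_pos: [0.6232, 0.2405, 0.0255]
orientation: [[-0.972, 0.235, 0.001], [0.235, 0.972, -0.0], [-0.001, -0.0, -1.0]]
force: [0.2, 0.2, -0.1]
grip_width: 0.044
```

```bash
python3 -c "
from h import *
go(fr(ST,SY,.031,0,.018),SY+np.pi/2)"
```

```text
at [0.6232 0.2405 0.0255] F [ 0.2  0.2 -0.1] w 0.044 t 20.3
delta [-0.12 -0.02  0.3 ] dr [-0.0003  0.0008 -0.0005]
```

Request:
{"api": "send_rows", "payload": {
  "targets": [
    {"dr": [0, 0, 0], "delta_pos": [-0.02, 0, 0], "hand": 50},
    {"dr": [0, 0, 0], "delta_pos": [-0.04, 0, 0], "hand": 50},
    {"dr": [0, 0, 0], "delta_pos": [-0.06, 0, 0], "hand": 50},
    {"dr": [0, 0, 0], "delta_pos": [-0.08, 0, 0], "hand": 50},
    {"dr": [0, 0, 0], "delta_pos": [-0.1, 0, 0], "hand": 50},
    {"dr": [0, 0, 0], "delta_pos": [-0.12, 0, 0], "hand": 50},
    {"dr": [0, 0, 0], "delta_pos": [-0.14, 0, 0], "hand": 50},
    {"dr": [0, 0, 0], "delta_pos": [-0.14, 0, 0], "hand": 50},
    {"dr": [0, 0, 0], "delta_pos": [-0.14, 0, 0], "hand": 50},
    {"dr": [0, 0, 0], "delta_pos": [-0.14, 0, 0], "hand": 50}
  ]
}}

```text
time: 21.3
ee_pos: [0.6248, 0.2401, 0.0255]
orientation: [[-0.972, 0.235, -0.004], [0.235, 0.972, -0.001], [0.004, -0.002, -1.0]]
force: [-15.7, 0.7, 7.8]
grip_width: 0.0444
```

Request:
{"api": "send_rows", "payload": {
  "targets": [
    {"dr": [0, 0, 0], "delta_pos": [0.02, 0, 0.05], "hand": 50},
    {"dr": [0, 0, 0], "delta_pos": [0.02, 0, 0.1], "hand": 50},
    {"dr": [0, 0, 0], "delta_pos": [0.02, 0, 0.15], "hand": 50},
    {"dr": [0, 0, 0], "delta_pos": [0.02, 0, 0.2], "hand": 50},
    {"dr": [0, 0, 0], "delta_pos": [0.02, 0, 0.24], "hand": 50},
    {"dr": [0, 0, 0], "delta_pos": [0.02, 0, 0.27], "hand": 50},
    {"dr": [0, 0, 0], "delta_pos": [0.02, 0, 0.29], "hand": 50},
    {"dr": [0, 0, 0], "delta_pos": [0.02, 0, 0.29], "hand": 50},
    {"dr": [0, 0, 0], "delta_pos": [0.02, 0, 0.29], "hand": 50},
    {"dr": [0, 0, 0], "delta_pos": [0.02, 0, 0.29], "hand": 50}
  ]
}}

```text
time: 22.3
ee_pos: [0.6244, 0.2401, 0.0185]
orientation: [[-0.972, 0.235, -0.004], [0.235, 0.972, -0.001], [0.003, -0.002, -1.0]]
force: [-1.8, -1.4, 3.8]
grip_width: 0.0443
```

Now the diagonal press, applied gradually: down and towards the fence together.

Request:
{"api": "send_rows", "payload": {
  "targets": [
    {"dr": [0, 0, 0], "delta_pos": [-0.02, 0, 0.02], "hand": 50},
    {"dr": [0, 0, 0], "delta_pos": [-0.03, 0, 0.03], "hand": 50},
    {"dr": [0, 0, 0], "delta_pos": [-0.04, 0, 0.05], "hand": 50},
    {"dr": [0, 0, 0], "delta_pos": [-0.05, 0, 0.07], "hand": 50},
    {"dr": [0, 0, 0], "delta_pos": [-0.06, 0, 0.08], "hand": 50},
    {"dr": [0, 0, 0], "delta_pos": [-0.06, 0, 0.08], "hand": 50},
    {"dr": [0, 0, 0], "delta_pos": [-0.06, 0, 0.08], "hand": 50},
    {"dr": [0, 0, 0], "delta_pos": [-0.06, 0, 0.08], "hand": 50},
    {"dr": [0, 0, 0], "delta_pos": [-0.06, 0, 0.08], "hand": 50},
    {"dr": [0, 0, 0], "delta_pos": [-0.06, 0, 0.08], "hand": 50}
  ]
}}

```text
time: 23.3
ee_pos: [0.6246, 0.2401, 0.0184]
orientation: [[-0.972, 0.234, -0.007], [0.234, 0.972, -0.001], [0.006, -0.002, -1.0]]
force: [-16.0, -3.3, 21.6]
grip_width: 0.0439
```

```bash
python3 -c "
from h import *
snap('w5')
a=ctrl.get_image('side');b=ctrl.get_image('top')
r=lambda x:cv2.resize(x[:,:,::-1],None,fx=4,fy=4,interpolation=cv2.INTER_CUBIC)
cv2.imwrite('pics/fin.png',np.hstack([r(a[140:240,230:330]),r(b[195:295,170:270])]))
go(fr(ST,SY,.031,0,.018),SY+np.pi/2)"
```

```text
at [0.6246 0.2401 0.0184] F [-16.8  -3.3  20.8] w 0.0439 t 23.45
delta [-0.06 -0.02  0.02] dr [-0.0025 -0.0063  0.0006]
```

View pics/fin.png

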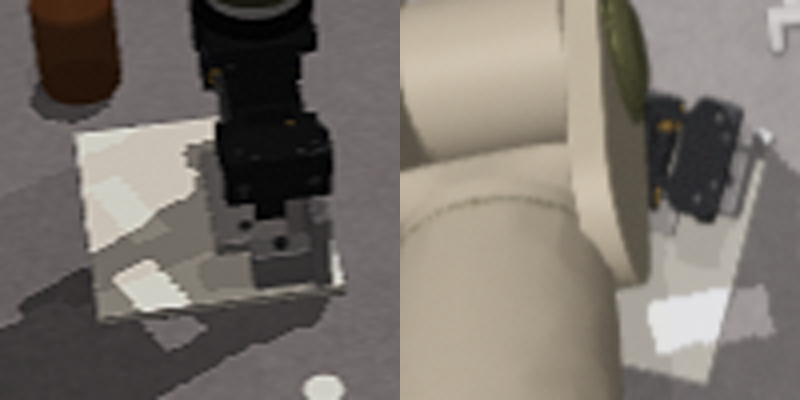

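View pics/w5.png

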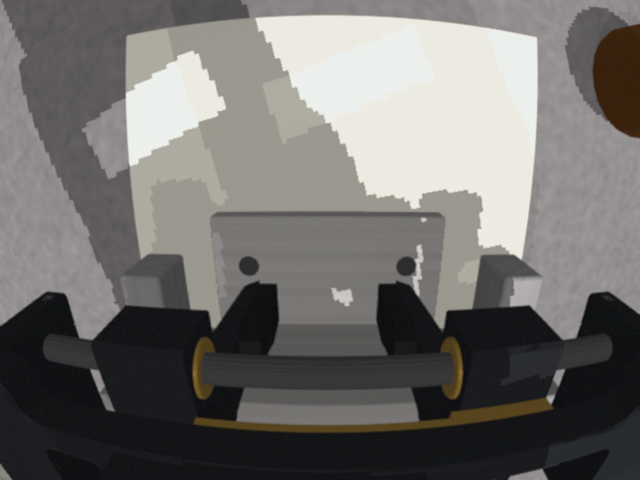

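```bash
python3 - <<'E'
from h import *
M=np.array([[np.cos(SY),np.sin(SY)],[-np.sin(SY),np.cos(SY)]])
f=lambda p:(M@(p[:2]-ST)).round(4)
print('foot edge (expect -10,±50)',f(ww('w5',213,213,.018)),f(ww('w5',327,212,.018)),f(ww('w5',443,213,.018)),'plate near',f(ww('w5',126,36,.008)),f(ww('w5',538,38,.008)))
s=[ctrl.read_state()];ctrl.get_image('side');s.append(ctrl.read_state())
for q in s:print(q['time'],q['force'].round(1),q['ee_pos'].round(5))
E
```

```text
foot edge (expect -10,±50) [-0.0118 -0.0484] [-0.012  -0.0003] [-0.0118  0.0486] plate near [-0.0949 -0.0929] [-0.0947  0.0977]
23.45 [-16.8  -3.3  20.8] [0.62462 0.24013 0.01841]
23.5 [-16.1  -3.4  20.7] [0.62463 0.2401  0.01843]
```

```bash
python3 -c "
from bench import ctrl
print(ctrl.close_job());s=ctrl.read_state();print(s['time'],s['force'],s['ee_pos'])"
```

```text
the job is handed in; nothing more can be done
None
the job is handed in; nothing more can be done
```

I did the whole job and handed it in at 23.5 s with the push still on; no verdict was reported.

**What I did:** I slid the clamp's jaw open by about 48 mm using its handle and lifted the bracket out by its leg. I set it on the station's plate about 35 mm in front of the fence, slid it to the fence with two fingertips, then pressed it down and forwards together.

**Last checks:**
- **Push:** the tool felt a steady force of about 16 N away from the fence and 21 N upwards. That is the total at the wrist; I could not measure the separate forces on fence and plate.
- **Height:** the fingertips rest at z = 18.4 mm, which matches the top of a foot lying flat (18 mm).
- **Position:** the wrist picture shows the foot's edge square to the station and centred to within about 1 mm.
- **Bystanders:** nothing was touched that I noticed, but I did not re-measure them all at the end.

**One mismatch:** that picture puts the foot's edge at x = -11.8 mm, where flush would be -10 mm. I took this as camera error, because the same view read 1.6 mm short when I set the bracket down. The firm stop when pushing also fits contact with the fence.

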